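# Fold back the jointed lid bar and take the lid off the stock chest

### The arm

A 6-joint arm with a two-finger parallel gripper is mounted at the origin on the work surface. World frame = base frame: x ahead of the robot, y to its left, z up, the work surface at z = 0. Lengths are in mm, angles in rad, forces in N, time in s.
With the tool pointing down it reaches from about 350 to 975 mm from the base axis. Payload 7.1 kg.
Tool frame: the origin (TCP) lies on the front face of the gripper's body, between the roots of the fingers; the fingertips stand 80 mm ahead of it and the grasp point (between the pads) lies 61 mm ahead of it (env.tips_ahead is the distance from the TCP to the fingertips, in mm); z points along the fingers, y is the direction in which the jaws open and shut (so a half turn about z gives the same grasp; the last joint's range is limited). The gripper opens to 88 mm and grips with 3 to 60 N. Pads are 20 mm wide; open, the fingers measure 115 mm over their backs; the gripper's body (75 mm by 178 mm) begins 61 mm behind the grasp point.
Start: joints at [1.119, 0.423, 1.63, -0, 1.089, -0.019], TCP at [262.102, 567.37, 302.675] pointing down, gripper open.
Joint ranges: [-3, 3], [-0.9, 2.11], [0.09, 2.58], [-1.31, 4.45], [0.11, 2.69], [-2.54, 2.54]. Speed limits (rad/s): [2.39, 2.39, 3.01, 3.14, 3.14, 3.14].

### API

Orientations are given as a unit quaternion [x, y, z, w].
In Python, from station import env, set_gripper, viewer, workorder gives the robot as it stands. Calls block until the motion is done:
- env.reach(position, orientation): joint-space move of the TCP to a pose.
- env.move_l(position, rot=None, rate=150, f_stop=None): straight line of the TCP; rot=None keeps the orientation; rate is the mean speed in mm/s. With f_stop (N) it stops when the force on the tool has changed by that much, and returns True; else False.
- env.move_joints(angles): joint-space move.
- set_gripper(opening): finger opening in mm; the grip force is fixed at half the most; returns when the fingers have stopped.
- env.hold(seconds).
- env.ik(position, orientation): joint angles nearest the present ones, or None.
- env.read_state(): the state.
- viewer.camera(name): name is "scene" or "side" or "wrist"; returns the picture (384x512x3 uint8, blue, green, red); there is no depth.
- viewer.camera_params(name): a dict with "fx", "fy", "cx", "cy" (pixels), "pose" (4x4, takes a point from camera to world coordinates); the wrist camera has in their place "tool_from_camera" (4x4, takes a point from camera to tool coordinates, whose origin is the TCP and whose axes are the flange's). Camera axes: x right, y up, looking along -z (the intrinsics and any distortion apply to the point x, -y, -z); pixel columns grow to the right and rows downward; lengths in mm; the calibration is good to about 2 mm. A picture is of the moment at which its call begins: read the wrist's pose just before it. camera_params takes no time and is no camera call.
A pose or a line that the arm cannot do raises env.IKError and nothing moves.
- workorder.sign_off(): hands the job in, once; it reports no verdict.
The state is a dict: "time_s": time; "qpos": joint angles; "dq": joint speeds; "tau": joint torques, N m; "tool_pos": TCP position; "orientation": TCP orientation; "force": force on the tool from outside, world axes, zero at the start; "wrist_torque": the same for the moment, N m; "width": finger opening in mm.
Only numpy, scipy, OpenCV 4.12 (cv2) and the standard library are available. Lean on these libraries where they do the work, as an engineer would, in place of code of your own. Each camera call takes 0.05 s, during which the arm holds its last target. There are 200 camera calls.

### The job

The lid of the stock chest is barred by a jointed bar of three segments: fold it up from its free end, first the outer segment fully back over the middle one, then the middle one (with the outer on it) fully back over the inner one, and then swing the folded bar off the lid, pressing it firmly past the spring catch so that it stays there by itself. Then lift the loose lid by its knob and set it down gently, knob up, flat on the middle of the rubber mat; leave the other things where they are.

Things in the scene. Friction and masses are not known exactly. Their poses are not given: they have to be found in the camera images.
- tip_grip_center (a point): Centre of the tip grip: upright black round grip, 20 mm in diameter and 34 mm tall, that turns freely about its own axis, on top of the free end of the outer segment. This point is half-way up it (17 mm below its top, 18 mm above the top face of the outer segment), about 168 mm above the table
- mid_grip_center (a point): Centre of the middle grip: a grip of the same size and height, on the pivot that joins the middle and the outer segment (100 mm from the tip grip)
- elbow (a point): Point on the pivot axis (vertical) that joins the inner and the middle segment, 150 mm above the table, level with the top face of the outer segment; it carries no grip. When the outer segment is fully folded, the tip grip stands right over this point
- chest: The fixed grey steel chest, 170 mm (x) by 240 mm (y), rim 81 mm above the table; origin under its centre on the table, z up, y along its length from the bar's free end to the hinge post, x away from the robot. A slim post beside the hinge post carries the brass-headed spring catch
- base_pivot (a point): Point on the vertical axis of the hinge post that carries the inner segment, 30 mm beyond the chest's end, 150 mm above the table; fixed to the chest. Each segment is a flat aluminium bar, 100 mm from pivot to pivot, 24 mm wide, 8 mm thick; inner, middle and outer lie above each other (undersides at 122, 132 and 142 mm), so they fold over one another like a folding rule
- outer (a joint): Angle of the outer segment on the middle one (rad): 0 in line, 3.14 fully folded back over it (stop). It folds clockwise seen from above, its tip passing on the robot's side of the chest. Friction hinge of about 0.06 N m: it stays where it is left
- middle (a joint): Angle of the middle segment on the inner one (rad): 0 in line, 3.14 fully folded back (stop). It folds anticlockwise seen from above, the middle grip passing on the far side of the chest. Friction hinge of about 0.1 N m
- inner (a joint): Angle of the inner segment (rad): 0 along the chest over the lid, 2.1 swung off it (stop). It swings clockwise seen from above, its end passing on the robot's side. A return spring (0.25 to 0.4 N m) draws it back to 0 until it is pressed past the spring catch: the click comes at about 1.8 and needs some 10 to 15 N at the tip grip; let go, the bar then stays at 1.9 to 2.1
- lid_knob (a point): Centre of the head of the lid's black round knob: 34 mm in diameter, 20 mm tall, its top 10 mm above this point. The lid plate's top is 18 mm below this point, the underside of its lip 32 mm below it; with the lid lying on the mat this point is 36 mm above the table
- lid_plate (a point): Centre of the lid's plate, 21 mm below the knob's centre, 11 mm above the underside of the lip
- mat_center (a point): Centre of the top face of the black rubber mat that lies flat on the table, 240 mm (x) by 310 mm (y), 4 mm thick
- lid: The loose lid, a steel plate 180 (x) x 250 (y) x 6 mm, about 0.4 kg (0.28 to 0.56), with an 8 mm deep locating lip under it that sits in the chest's mouth with 4 mm play all round; origin at the centre of the underside of the lip, z up
- paint_tin: Bystander: steel tin, 84 mm in diameter, 100 mm tall, origin under its centre
- tape_roll: Bystander: roll of tape, 100 mm in diameter, 45 mm tall
- paint_brush: Bystander: paint brush lying flat
- claw_hammer: Bystander: hammer lying flat
- mug: Bystander: white mug, 80 mm in diameter, 90 mm tall
- jar: Bystander: jar, 70 mm in diameter, 100 mm tall
- driver: Bystander: screwdriver lying flat

How it is judged:
By the outcome, as a careful person would: the job done as asked, in the order asked, and still so for the second after the job is handed in, with the robot touching nothing.
It also fails if it takes over 72 s, if anything falls off the work surface, if the arm or the gripper's body presses on something with over 40 N, if the wrist force passes 120 N, or if a joint passes its speed limit or range.

## Working session

There is one attempt and no reset: what is moved stays moved. The work goes in short steps, each a Python script; the robot and the scene stay as the last script left them, time stands still between calls to the robot, and variables do not carry over. Pictures are saved under pics/ and viewed, about 8 in all and at most 12, crops included, and the job is handed in when it is done.

```bash
ls; mkdir -p pics
python3 - <<'E'
from station import env, viewer
import cv2,numpy as np
for n in ["scene","side"]:
    im=viewer.camera(n); cv2.imwrite(f"pics/{n}0.png",cv2.resize(im,(800,600),interpolation=cv2.INTER_CUBIC))
    p=viewer.camera_params(n); print(n,{k:(np.round(v,3).tolist() if k=='pose' else v) for k,v in p.items()})
print(viewer.camera_params("wrist")); print(env.read_state())
E
```

```text
pics
scene {'fx': 371.5714914454863, 'fy': 371.5714914454863, 'cx': 257.7083982941497, 'cy': 186.40423671347497, 'pose': [[-0.621, -0.604, 0.5, 1125.786], [0.784, -0.467, 0.409, 445.874], [-0.014, 0.646, 0.764, 991.141], [0.0, 0.0, 0.0, 1.0]]}
side {'fx': 497.3684727771633, 'fy': 497.3684727771633, 'cx': 259.1638279759119, 'cy': 193.35106069445706, 'pose': [[0.998, 0.05, -0.045, 475.051], [-0.065, 0.544, -0.837, -1302.757], [-0.018, 0.838, 0.546, 950.188], [0.0, 0.0, 0.0, 1.0]]}
{'fx': 329.3164436958954, 'fy': 329.3164436958954, 'cx': 250.344612384797, 'cy': 190.23336751896468, 'tool_from_camera': array([[ 1.65477005e-03,  9.60774395e-01,  2.77326203e-01,
         7.72813020e+01],
       [ 9.99998111e-01, -1.30719001e-03, -1.43820611e-03,
         5.99026599e-01],
       [-1.01927357e-03,  2.77328059e-01, -9.60774744e-01,
        -8.20429578e+01],
       [ 0.00000000e+00,  0.00000000e+00,  0.00000000e+00,
         1.00000000e+00]])}
{'time_s': 0.1, 'qpos': array([ 1.11898307e+00,  4.23757375e-01,  1.63059155e+00, -1.73139214e-06,
        1.08860783e+00, -1.89873720e-02]), 'dq': array([ 0.00132649, -0.00180761, -0.0028794 , -0.00010107, -0.00197404,
       -0.00126867]), 'tau': array([-6.77052594e-05, -5.45615137e+01, -2.74327880e+01,  6.44112309e-02,
        1.87620381e-02, -1.74630128e-05]), 'tool_pos': array([261.94987471, 567.03172273, 301.99241332]), 'orientation': array([ 2.14727182e-01,  9.76673831e-01, -6.63418876e-04, -1.58330568e-04]), 'force': array([0.18160935, 0.70716454, 0.83404735]), 'wrist_torque': array([ 0.00696526, -0.07070869, -0.02671206]), 'width': 87.7775590934562}
```

View pics/scene0.png

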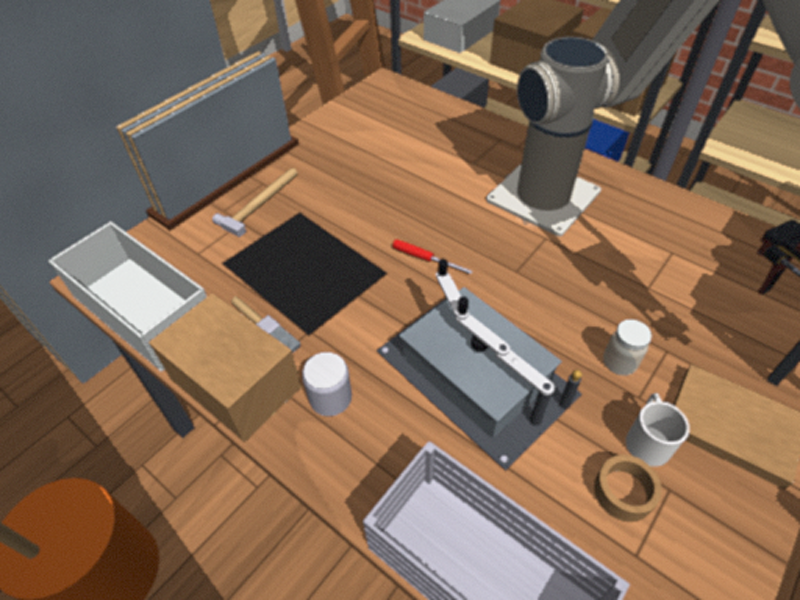

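View pics/side0.png

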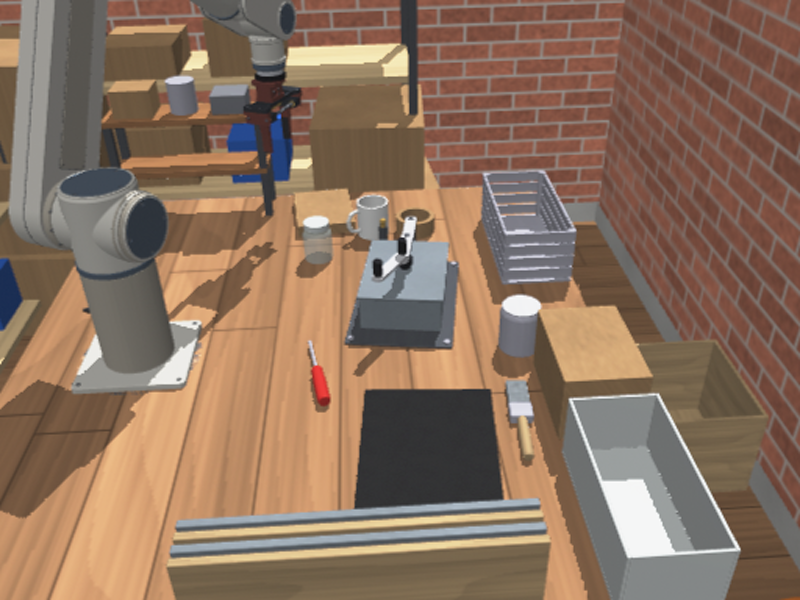

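The views show the bar bent about 40° at its outer pivot towards the robot. In the scene picture (800 px wide), the tip grip is at (443,267), the mid grip at (462,305), the elbow at (503,349), the base pivot at (547,386) and the knob at (479,343). The mat corners are at (225,264), (301,213), (385,272) and (308,332), and the catch is at (575,375).

```bash
cat > h.py <<'E'
import numpy as np, cv2
from station import env, set_gripper, viewer
from scipy.spatial.transform import Rotation as R
def ray(u,v,P,T):
    d=T[:3,:3]@np.array([(u-P["cx"])/P["fx"],-(v-P["cy"])/P["fy"],-1.]); return T[:3,3],d
def toz(u,v,z,name="scene",s=1.,T=None):
    P=viewer.camera_params(name); o,d=ray(u*s,v*s,P,P["pose"] if T is None else T)
    return (o+d*(z-o[2])/d[2])[:2]
def wristT(st):
    T=np.eye(4);T[:3,:3]=R.from_quat(st["orientation"]).as_matrix();T[:3,3]=st["tool_pos"]
    return T@viewer.camera_params("wrist")["tool_from_camera"]
def proj(p,T,P):
    c=np.linalg.inv(T)@np.append(p,1); return P["cx"]+P["fx"]*c[0]/-c[2],P["cy"]-P["fy"]*c[1]/-c[2]
def down(yaw):   # tool down, tool x axis at angle yaw in the world
    c,s=np.cos(yaw),np.sin(yaw); return R.from_matrix(np.array([[c,s,0],[s,-c,0],[0,0,-1]])).as_quat()
E
python3 - <<'E'
from h import *
s=.64
for n,u,v,z in [("tip",443,267,168),("mid",462,305,168),("elbow",503,349,140),("base",547,386,130),("knob",479,343,122),("catch",575,375,150)]+[("mat",*c,4) for c in [(225,264),(301,213),(385,272),(308,332)]]+[("chestbaseplate",*c,5) for c in [(384,350),(504,460)]]:
    print(n,toz(u,v,z,s=s).round(0))
for n,u,v,z in [("tip",378,268,168),("mid",403,245,168)]+[("mat",*c,4) for c in [(365,390),(491,390),(356,504)]]: print("side",n,toz(u,v,z,"side",s).round())
st=env.read_state(); print(R.from_quat(st["orientation"]).as_matrix().round(2))
E
```

```text
tip [492.  28.]
mid [547. 110.]
elbow [565. 213.]
base [578. 310.]
knob [569. 167.]
catch [543. 339.]
mat [ 668. -463.]
mat [ 434. -446.]
mat [ 459. -151.]
mat [ 690. -171.]
chestbaseplate [628. -15.]
chestbaseplate [679. 305.]
side tip [494.  25.]
side mid [549. 114.]
side mat [ 457. -151.]
side mat [ 695. -172.]
side mat [ 436. -435.]
[[-0.91  0.42 -0.  ]
 [ 0.42  0.91 -0.  ]
 [ 0.   -0.   -1.  ]]
```

Run:
```python
from h import *
env.reach([545,200,440],down(np.pi/2)); st=env.read_state()
im=viewer.camera("wrist"); np.save("w1.npy",wristT(st)); cv2.imwrite("pics/w1.png",cv2.resize(im,(800,600),interpolation=cv2.INTER_CUBIC))
print(st["time_s"],st["tool_pos"],st["qpos"].round(2))
```

```text
1.8583 [544.65254987 200.75732934 439.58244843] [0.33 0.23 1.58 0.   1.33 0.33]
```

View pics/w1.png

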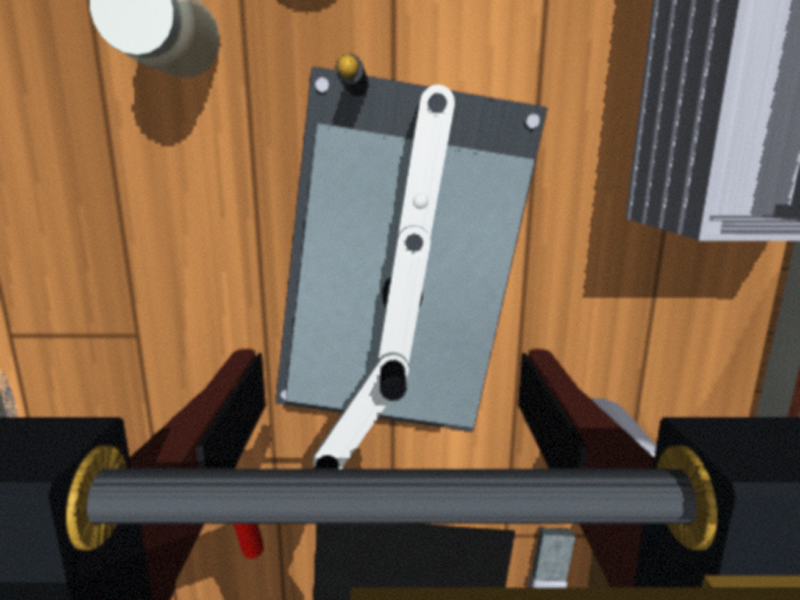

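The wrist picture (800 px wide) has the base pivot at (437,102), the elbow at (414,242), the mid grip top at (393,386), the tip grip base at about (328,458) and the catch head at (348,66). The lid corners are (317,124), (533,158), (473,430) and (280,403).

Run:
```python
from h import *
T=np.load("w1.npy")
f=lambda u,v,z:toz(u,v,z,"wrist",.64,T)
b=f(437,102,131);e=f(414,242,141);m=f(393,386,185);t=f(328,459,150);c=f(348,64,150)
print("base",b,"elbow",e,"mid",m,f(393,370,155),"tip",t,"catch",c)
print([np.linalg.norm(x) for x in (b-e,e-m,m-t)])
L=np.array([f(*p,87) for p in [(317,124),(533,158),(473,430),(280,403)]]);print(L,L.mean(0))
d=(L[0]+L[1]-L[2]-L[3])/2;print("lid len",np.linalg.norm(d),"yaxis deg",np.degrees(np.arctan2(d[1],d[0])))
for p,q in [(e,b),(m,e),(t,m)]: print(np.degrees(np.arctan2(*(q-p)[::-1])))
```

```text
base [576.14947236 310.27796387] elbow [560.86123852 211.33760593] mid [545.43058319 114.87556696] [545.53160361 113.8905509 ] tip [492.17665438  31.72895408] catch [514.74445497 332.2188802 ]
[np.float64(100.11455699564024), np.float64(97.68843373886581), np.float64(98.73874703929829)]
[[484.10714855 297.1014543 ]
 [659.26892063 271.33676392]
 [622.06908141  21.94447829]
 [440.45169838  49.71422902]] [551.47421224 160.02423138]
lid len 251.65823067729568 yaxis deg 80.7556618032568
81.21614282651178
80.91161741559507
57.36115972256771
```

```bash
cat >> h.py <<'E'
B=np.array([576.,310.]); AX=np.radians(81.); U=np.array([np.cos(AX),np.sin(AX)]); E_=B-100*U; M=E_-100*U
ZG=173+61
def show(tag=""):
    s=env.read_state(); print(tag,round(s["time_s"],2),s["tool_pos"].round(1),"F",s["force"].round(1),"w",round(s["width"],1),flush=True); return s
def grip_at(p,yaw,z=ZG,clear=270,opening=60):
    set_gripper(opening); env.reach([*p,clear],down(yaw)); env.move_l([*p,z],rate=120); set_gripper(5); return show("grip")
def arc(c,a0,a1,n,z=ZG,rate=90,r=100,rots=None,f_stop=30):
    for i,a in enumerate(np.linspace(a0,a1,n+1)[1:]):
        hit=env.move_l([*(c+r*np.array([np.cos(a),np.sin(a)])),z],rate=rate,f_stop=f_stop,rot=None if rots is None else rots[i])
        show(f"{np.degrees(a):.0f} {hit}")
        if hit: return True
    return False
def release(z=290):
    set_gripper(60); p=env.read_state()["tool_pos"]; env.move_l([p[0],p[1],z],rate=150)
E
python3 - <<'E'
from h import *
s=grip_at([491,29],np.pi/2)
d=s["tool_pos"][:2]-M; a0=np.arctan2(d[1],d[0])%(2*np.pi); print(np.degrees(a0),np.linalg.norm(d))
arc(M,a0,np.radians(81),10)
E
```

```text
grip 4.67 [491.1  29.  234.1] F [0.6 0.  0.2] w 19.6
237.3113884069437 99.22320866961965
222 False 5.12 [470.   46.5 234.2] F [ 1.5 -0.3 -0.5] w 19.2
206 False 5.57 [455.2  69.  234.1] F [0.3 1.4 0. ] w 19.5
190 False 6.02 [446.7  94.6 234.1] F [2.4 0.7 1.3] w 19.6
175 False 6.47 [445.3 121.7 234. ] F [2.8 0.4 2. ] w 19.5
159 False 6.92 [451.5 148.3 234. ] F [0.7 0.1 3.5] w 19.6
144 False 7.37 [464.3 171.9 234. ] F [0.8 0.2 4.6] w 19.4
128 False 7.82 [483.1 191.1 234. ] F [ 1.2 -0.4  5.6] w 19.4
112 False 8.27 [506.6 204.6 234.1] F [ 0.8 -0.   5.6] w 19.4
97 False 8.72 [532.9 211.4 234.1] F [ 0.1 -1.   6. ] w 19.5
81 False 9.17 [560.  211.5 234.1] F [2.8 5.1 4.1] w 19.6
```

Run:
```python
from h import *
arc(M,np.radians(81),np.radians(76),1,rate=40,f_stop=12); show("stop")
release()
s=grip_at(M,np.pi/2,clear=290)
d=s["tool_pos"][:2]-E_; a0=np.arctan2(d[1],d[0])%(2*np.pi); print(np.degrees(a0),np.linalg.norm(d))
if s["width"]>17: arc(E_,a0,np.radians(441),11); arc(E_,np.radians(441),np.radians(446),1,rate=40,f_stop=12); show("stop")
T=wristT(env.read_state()); cv2.imwrite("pics/w2.png",viewer.camera("wrist")); cv2.imwrite("pics/s2.png",viewer.camera("scene")[150:300,200:420])
```

```text
76 True 9.39 [562.4 211.3 234. ] F [-6.4  3.2  9.2] w 19.5
stop 9.39 [562.4 211.3 234. ] F [-6.4  3.2  9.2] w 19.5
grip 12.72 [545.1 112.5 234.3] F [ 2.  -0.3  2.4] w 19.4
261.2341877163856 99.9020695676312
278 False 13.19 [574.  112.1 234.2] F [ 1.9 -1.7  4.9] w 19.8
294 False 13.66 [601.1 119.9 234.3] F [ 1.1 -0.8  5.4] w 19.3
310 False 14.12 [625.1 135.1 234.3] F [ 2.  -0.9  5.1] w 19.5
327 False 14.59 [643.7 156.4 234.3] F [3.6 0.4 6.2] w 19.7
343 False 15.06 [655.7 182.4 234.3] F [2.5 0.6 6.5] w 19.4
359 False 15.53 [660.  210.7 234.3] F [2.3 1.  5.9] w 19.5
376 False 15.99 [656.2 239.  234.4] F [1.4 1.1 6.4] w 19.6
392 False 16.46 [644.7 265.2 234.4] F [2.3 2.3 4.6] w 19.2
408 False 16.93 [626.1 287.  234.4] F [1.9 2.8 5.8] w 19.8
425 False 17.39 [602.  302.4 234.4] F [0.5 3.1 7. ] w 19.2
441 False 17.86 [576.3 310.1 234.4] F [5.6 0.4 5. ] w 19.5
446 True 18.07 [575.5 310.1 234.6] F [ 7.3 -0.7 -0.8] w 19.4
stop 18.07 [575.5 310.1 234.6] F [ 7.3 -0.7 -0.8] w 19.4
```

Run:
```python
from h import *
release(300)
env.reach([555,240,400],down(np.radians(120))); st=show()
np.save("w3.npy",wristT(st)); cv2.imwrite("pics/w3.png",cv2.resize(viewer.camera("wrist"),(800,600),interpolation=cv2.INTER_CUBIC))
```

```text
20.18 [554.7 239.9 398.6] F [-0.7  0.3 -0.6] w 60.2
```

View pics/w3.png

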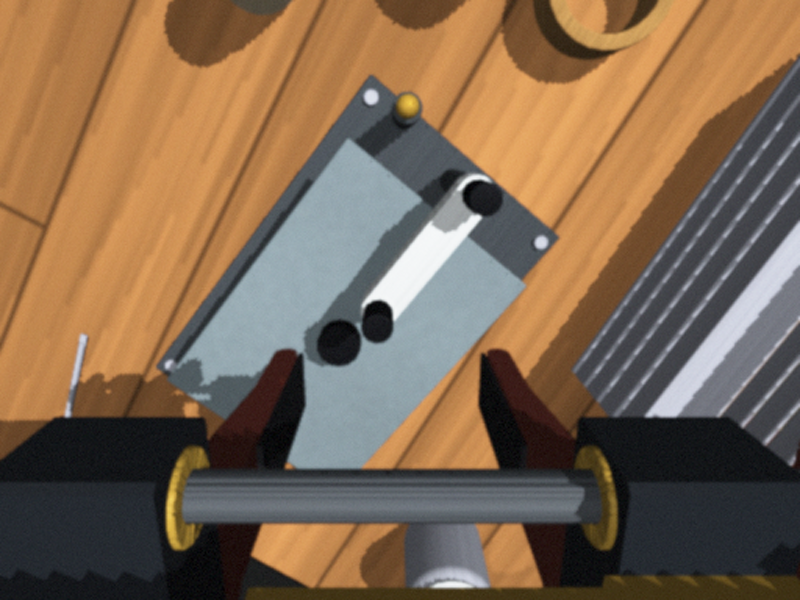

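Run:
```python
from h import *
T=np.load("w3.npy"); f=lambda u,v,z:toz(u,v,z,"wrist",.64,T)
print("tip",f(377,317,185),"mid",f(483,196,185),"knob",f(338,341,115),f(338,341,110),"catch",f(407,104,150))
s=grip_at(E_,np.radians(140),clear=290)
d=s["tool_pos"][:2]-B; a0=np.arctan2(d[1],d[0])%(2*np.pi); print(np.degrees(a0),np.linalg.norm(d))
if s["width"]>17:
    if not arc(B,a0,np.radians(261-112),8,f_stop=40): arc(B,np.radians(149),np.radians(138),4,rate=40,f_stop=25)
show("end")
```

```text
tip [557.14394266 218.12857092] mid [573.61839436 310.76467689] knob [550.68034128 165.67744411] [551.1532643  163.74569568] catch [511.06530772 334.34877302]
grip 22.3 [560.3 211.1 234.1] F [ 0.2 -1.2  1.9] w 19.4
261.007431150814 100.15292972804296
247 False 22.72 [536.9 217.8 234.1] F [ 0.8 -3.9  1.5] w 19.4
233 False 23.14 [515.9 229.8 234. ] F [ 0.1 -5.6  4.7] w 19.6
219 False 23.57 [498.2 246.7 234. ] F [-2.5 -5.2  5.3] w 19.5
205 False 23.99 [485.2 267.4 234. ] F [-3.6 -5.6  5.7] w 19.4
191 False 24.42 [477.5 290.8 233.9] F [-4.7 -4.   7.6] w 19.6
177 False 24.84 [475.8 315.3 233.9] F [-4.7 -3.1  7.4] w 19.2
163 False 25.27 [480.2 339.3 234.1] F [-5.4 -1.8  6.9] w 19.1
149 False 25.69 [490.1 361.6 233.9] F [-5.3 -1.   7.2] w 19.3
146 False 25.96 [492.6 365.5 234. ] F [-5.5 -0.8  6.2] w 19.4
143 False 26.23 [495.3 369.4 234. ] F [-5.5  0.   6.5] w 19.7
141 False 26.49 [498.3 373.2 234. ] F [-4.9 -1.   6.5] w 19.6
138 False 26.76 [499.5 374.7 233.7] F [-12.5  -9.4  14.2] w 19.4
end 26.76 [499.5 374.7 233.7] F [-12.5  -9.4  14.2] w 19.4
```

Run:
```python
from h import *
release(290)
env.reach([535,175,340],down(np.radians(81))); st=show()
np.save("w4.npy",wristT(st)); cv2.imwrite("pics/w4.png",cv2.resize(viewer.camera("wrist"),(800,600),interpolation=cv2.INTER_CUBIC))
```

```text
28.92 [534.8 175.3 339.1] F [ 0.1  0.8 -1.2] w 60.2
```

View pics/w4.png

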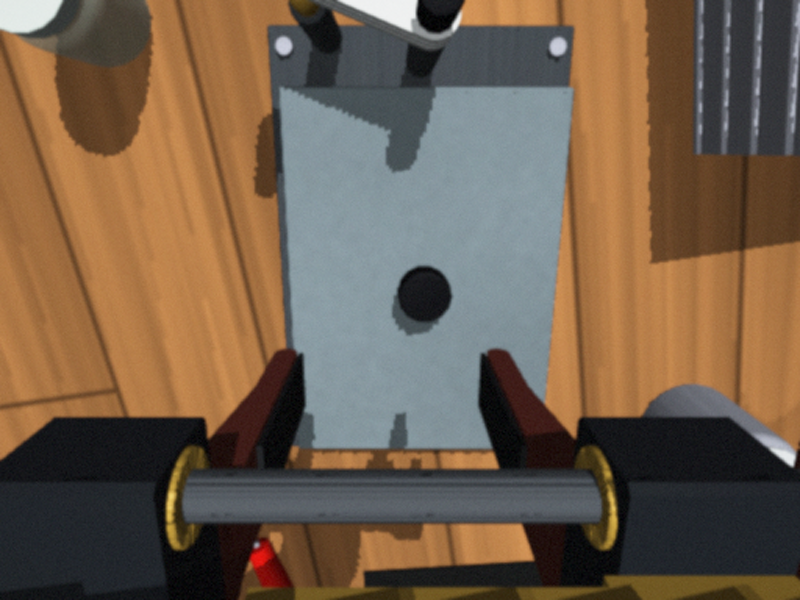

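The bar stays swung off, resting past the catch. The knob's top is at (425,293). Next I'll refine the mat centre by segmentation, then grasp the knob and lift.

Run:
```python
from h import *
for n in ["scene","side"]:
    im=viewer.camera(n); P=viewer.camera_params(n)
    u,v=np.array(proj([561,-312,4],P["pose"],P)).astype(int)
    g=(im.max(2)<50).astype(np.uint8); k,lab=cv2.connectedComponents(cv2.morphologyEx(g,cv2.MORPH_OPEN,np.ones((3,3))),connectivity=4)
    c=max(cv2.findContours((lab==lab[v,u]).astype(np.uint8),0,2)[0],key=cv2.contourArea)
    w=np.array([toz(p[0][0],p[0][1],4,n) for p in c],np.float32); print(n,cv2.minAreaRect(w),cv2.boxPoints(cv2.minAreaRect(w)).round().tolist())
T=np.load("w4.npy"); k=toz(425,293,115,"wrist",.64,T); print("knob",k)
env.move_l([*k,230],rate=150); hit=env.move_l([*k,170.5],rate=80,f_stop=15); print(hit)
set_gripper(20); s=show("knob")
if s["width"]>28:
    env.move_l([*k,185],rate=40); env.move_l([*k,250],rate=100); show("lift")
    cv2.imwrite("pics/side5.png",cv2.resize(viewer.camera("side")[100:300,150:350],(600,600)))
```

```text
scene ((564.92919921875, -309.63897705078125), (301.0318908691406, 233.07650756835938), 85.78168487548828) [[438.0, -451.0], [670.0, -468.0], [692.0, -168.0], [460.0, -151.0]]
side ((344.4486083984375, 1315.425537109375), (3851.94580078125, 4444.6455078125), 81.4857406616211) [[-2139.0, -260.0], [2257.0, -918.0], [2827.0, 2891.0], [-1568.0, 3549.0]]
knob [553.06502413 163.95411766]
False
knob 31.39 [553.2 164.  170.8] F [-0.2 -0.3  3.3] w 33.2
lift 32.71 [552.7 163.8 249.5] F [ 0.2  0.1 -3.1] w 33.6
```

View pics/side5.png

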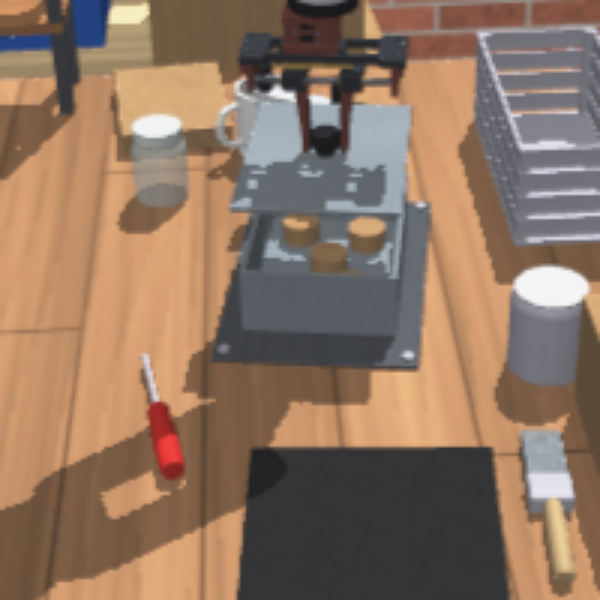

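The lid hangs level from the knob. I'll carry it over and set it down.

Run:
```python
from h import *
m=[565,-310]
env.move_l([*m,250],rot=down(np.radians(85.8)),rate=150); show("over")
env.move_l([*m,125],rate=100); env.hold(.3); show("near")
hit=env.move_l([*m,99],rate=15,f_stop=2.5); s=show(f"down {hit}")
if s["tool_pos"][2]<105:
    set_gripper(60); show("open"); env.move_l([*m,320],rate=120); show()
    env.reach([480,-100,400],down(np.radians(85.8))); show()
    cv2.imwrite("pics/scene6.png",cv2.resize(viewer.camera("scene"),(800,600),interpolation=cv2.INTER_CUBIC))
```

```text
over 36.07 [ 565.  -309.7  250. ] F [ 0.9  0.8 -2.5] w 33.4
near 37.77 [ 565.1 -310.1  125.3] F [-0.5  0.3 -4.4] w 33.3
down True 39.14 [ 565.  -310.   101.8] F [0.3 0.3 5.9] w 33.4
open 39.75 [ 564.  -309.4  100.5] F [-0.7  0.2 -0.1] w 60.0
 41.73 [ 564.8 -309.9  319.2] F [ 0.5 -0.3 -0.7] w 60.1
 42.67 [ 480.5 -100.6  399.8] F [ 0.4 -0.5  0.1] w 59.8
```

View pics/scene6.png

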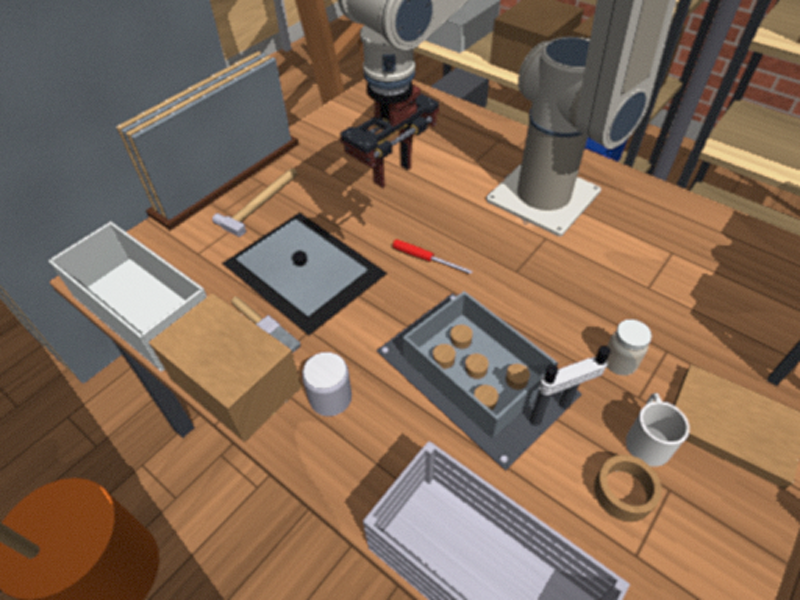

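The lid lies knob up and centred on the mat, with its knob at (299,258). The bar is folded and off the chest, its grips at (551,373) and (604,354). Nothing else has moved.

Run:
```python
from h import *
from station import workorder
t=toz(604,351,185,s=.64);m=toz(551,370,185,s=.64);d=t-m
print(t,m,"inner",np.radians(261)-np.arctan2(d[1],d[0]),"knob",toz(299,257,46,s=.64)); show()
workorder.sign_off()
```

```text
[495.56564736 359.74344112] [582.30574748 308.66280703] inner 1.9459292191205235 knob [ 570.99727865 -307.91373717]
 42.73 [ 480.6 -100.9  399.6] F [-0.   0.3 -0.1] w 60.1
the job is handed in; nothing more can be done
```

The job is done and handed in at about 43 s of the 72 s allowed, and sign-off gave no verdict.

- **Bar:** I folded the outer segment fully over the middle one, then the middle over the inner, each until the force rose at its stop. I then swung the folded bar off the lid until it met its stop at about 2.1 rad. After release it stayed there by itself. The last picture puts it at about 1.95 rad, inside the 1.9–2.1 range. I never saw a force peak at the catch's click, so the bar staying put is my only evidence that it latched.
- **Lid:** I lifted it by the knob and lowered it at 15 mm/s until contact. It was released at the height expected for lying flat on the mat.
- **Position on the mat:** The last picture shows the lid flat, knob up and in the middle. By pixel, the knob reads (571, −308) mm. I had aimed for a mat centre of (565, −310) mm, so they differ by about 6 mm, which is within the error of picking pixels by eye.
- **Mat measurement:** The mat centre comes from the scene camera only. Finding the mat's edges in the side camera's picture failed, so I discarded that result.
- **Other things:** They look unmoved in the last picture, and the arm ended clear of everything.

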